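# Index the bottle carousel and reset the cycle counter

### The arm

A 6-joint arm with a two-finger parallel gripper is mounted at the origin on a cart in front of the work surface, level with it; the furniture and walls round the work are solid. World frame = base frame: x ahead of the robot, y to its left, z up, the work surface at z = 0. Lengths are in m, angles in rad, forces in N, time in s.
With the tool pointing down it reaches from about 0.3 to 0.775 m from the base axis. Payload 14.6 kg.
Tool frame: the origin (TCP) lies between the finger pads; the fingertips stand 14 mm ahead of it and the grasp point (between the pads) lies 5 mm behind it; z points along the fingers, y is the line along which they close (so a half turn about z gives the same grasp; the last joint's range is limited). The gripper opens to 85 mm and grips with 20 to 120 N. Pads are 22 mm wide; open, the fingers measure 114 mm over their backs; the gripper's body (76 mm by 85 mm) begins 54 mm behind the grasp point. The pads swing forward as they close: fully open they stand 13 mm farther back than shut.
Start: joints at [-1.331, 0.3, 1.521, -0, 1.321, -0.067], TCP at [0.166, -0.524, 0.245] pointing down, gripper open.
Joint ranges: [-3.03, 3.03], [-0.79, 2.21], [0.23, 2.52], [-1.04, 4.18], [0, 3.07], [-2.55, 2.55]. Speed limits (rad/s): [2.22, 2.22, 2.57, 3.14, 3.14, 3.14].

### API

Orientations are given as [roll, pitch, yaw] about the fixed x, y, z axes, in that order (R = Rz(yaw) Ry(pitch) Rx(roll)).
In Python, from rig import status, capture, camera_model, bot gives the robot as it stands.
- The arm moves only by the tool drive_tool, never from a script. Its argument "series" is one flat list of numbers, 7 for each row, row after row: the shift along the tool's x, y, z each as a share of 100 mm, from -1 to 1, then the turn, a rotation vector about the tool's x, y, z each as a share of 360 degrees, from -1 to 1, then the gripper command: -1 is fully open, 1 is shut, values between are in proportion. A call has 1 to 10 rows; each row is the pose to reach, as a shift and turn from the pose commanded when the call began, along the tool's axes at that moment, turning the shorter way round; what a row does not reach only later rows make up. A row lasts 1/10 s, in which the tool goes at most 50 mm and 8.59 degrees, less where a joint would pass 70% of its speed; a pose out of reach is approached as far as the arm can. A call with a number of a shift or a turn outside -1 to 1 is refused whole. A call with a gripper value outside its range is refused whole. The fingers move at their own pace and stop on an object; the grip force is fixed at half the most. Time passes only in rows, so rows that repeat a pose let the fingers close. It gives the time, the measured TCP pose, the force, the opening and the grip force at its end, in the units of the state.
- status.state(): the state, without advancing time (a new reading comes with each control period).
- capture(name): name is "scene" or "top" or "wrist"; returns the picture (480x640x3 uint8, red, green, blue); there is no depth.
- camera_model(name): a dict with "fx", "fy", "cx", "cy" (pixels), "D" ([k1, k2, p1, p2, k3] as OpenCV has them; the pictures are not rectified), "view" (4x4, takes a point from world to camera coordinates). Camera axes: x right, y down, z forward; pixel columns grow to the right and rows downward; lengths in m; the calibration is good to about 2 mm. A picture is of the moment at which its call begins: read the wrist's pose just before it. camera_model takes no time and is no camera call; for the wrist camera it gives the pose at the moment of the call.
- bot.hand_in(): hands the job in; it is judged then, once.
The state is a dict: "t": time; "joint_positions": joint angles; "qd": joint speeds; "joint_torque": joint torques, N m; "tcp_pos": TCP position; "eef_rot": TCP orientation; "force": force on the tool from outside, world axes, zero at the start; "moment": the same for the moment, N m; "finger_gap": finger opening in m; "finger_force": force on a finger pad.
Only numpy, scipy, OpenCV 4.12 (cv2) and the standard library are available. Lean on these libraries where they do the work, as an engineer would, in place of code of your own. Each camera call takes 0.05 s, during which the arm holds its last target. There are 200 camera calls.

### The job

Pull up the red spring plunger, swing the carousel round by one hole so that the filled yellow bottle comes to the post with the orange pointer, and let the plunger drop fully into that hole so the carousel is locked. Then pick up the black marker, press the blue recessed button on the front of the counter all the way in with either end of it (not with the fingers), and lay the marker back down on the bare worktop. Keep both bottles standing on the carousel and leave the tape roll and the small grey nozzle where they are.

Things in the scene. Friction and masses are not known exactly. Their poses are not given: they have to be found in the camera images.
- carousel_base: Fixed round aluminium base of a bottle carousel, 330 mm across, top at 30 mm. Origin on the turning axis at worktop height; z up; -x roughly toward the robot; +x toward the post with the orange pointer (167 mm tall, 146 mm from the axis). Three index holes, 16 mm wide, in brass bushes in its top, 135 mm from the axis: the middle one at -x, the others 60 degrees to either side.
- carousel (a joint): Turn of the white turntable (240 mm across, top face at 44 mm) about the vertical axis (rad), counter-clockwise from above positive. 0 at the start, pin in the middle hole; +1.047 and -1.047 put the pin over the outer holes; stops at +-1.25. Light drag (0.06 N m), stays where left; about 1 degree of play when locked.
- plunger (a joint): Lift of the spring plunger (m), up positive: 0 = 12 mm round-nosed pin fully down in a hole (locked); at 0.012 its foot is level with the base's top, so lift it more than that to turn; stop at 0.022. The spring pulls down with 6 N at 0, 12 N at 0.018. Let go between holes, the pin rests on the base (0.012) and drops in when a hole comes under it.
- plunger_knob (a point): Centre of the plunger's red knob, an upright cylinder 34 mm in diameter and 38 mm high; this point is at mid-height, 85 mm above the worktop when down. It sits over a blue bracket on the turntable's rim, 135 mm from the axis, and turns with the table; the bracket reaches up to 61 mm above the worktop, the knob starts at 66 mm.
- station_mark (a point): The station: point on the turntable's upper face, 75 mm from the axis toward the post with the orange pointer, over which the filled bottle's axis must stand. Fixed to the base, does not turn.
- filled_bottle: Clear bottle filled with yellow juice, 68 mm in diameter, 170 mm tall (keep clear up to 205 mm above its foot), 0.3 to 0.5 kg, no cap. Origin: centre of its underside. It stands loose in one of the turntable's two nests (rings of 14 mm pegs), 75 mm from the axis and 60 degrees to the left or right of the post; which side varies.
- empty_bottle: Empty clear bottle of the same size (68 mm, 170 mm tall, keep clear up to 205 mm), 60 g, easily tipped, standing in the other nest. Origin: centre of its underside.
- counter: Fixed grey counter box on the worktop to the left of the carousel, 100 mm wide, 97 mm tall, 86 mm deep, with a dark display near the top of its front. Origin: at worktop height, in the middle of the plane of its front face; +x points into the box (away from the robot), z up.
- button_face (a point): Centre of the blue button's face when it is not pressed: 52 mm above the worktop, 6.5 mm behind the front face, in a round recess 24 mm in diameter. The button is 21 mm in diameter and is pressed along the counter's +x. This point does not move with the button.
- reset_button (a joint): How far the blue button is pressed (m): 0 = out, 0.005 = all the way in, where it stops hard; the spring takes about 2 N at first and 5 N fully in, and pushes it back out.
- marker: Loose black felt marker, 138 mm long, round, 17 mm in diameter (16.4 mm at the capped end), 20 g, lying in front of the counter, capped end away from the robot. Origin under its middle at worktop height. In its own frame (mm) its axis, 9 mm up, runs from the plain end (-9, 69) to the capped end (10, -68): 7.9 degrees from -y toward +x.
- marker_mid (a point): Middle of the marker, on its axis: 9 mm above the worktop when it lies there.
- tape_roll: Brown roll of packing tape, 96 mm in diameter, 48 mm high, lying to the left of the counter and marker; leave alone. Origin: centre of its underside.
- nozzle: Small light-grey turned nozzle, 34 mm in diameter, 52 mm high, standing near the front edge between the marker and the carousel; leave alone. Origin: centre of its underside.
Not all that is in view belongs to the job. There is more than one size of the filled_bottle; the job needs the larger.

How it is judged:
On the way, in this order (a step that is already met when the one before it is completed fails the run):
1. the plunger is pulled up clear of its hole (value of joint plunger above 0.011 m), for 0.1 s.
2. the filled bottle is at the post and the plunger has dropped fully into the hole (horizontal distance between filled_bottle and station_mark below 0.012 m and value of joint plunger below 0.003 m), for 0.2 s.
3. the button is pressed all the way in with the marker (value of joint reset_button above 0.004 m and contact force between marker and reset_button above 0.5 N), for 0.1 s.
At the end, for the whole second after the job is handed in: The filled bottle stands upright within 12 mm of the station mark, the plunger is down in its hole to within 3 mm, the empty bottle stands upright on the turntable, the button has sprung back out, and the marker lies at rest on the worktop (all of step 2 and value of joint reset_button below 0.0015 m and angle between each of filled_bottle, empty_bottle's own z axis and vertical below 0.1 rad and height (world z) of each of filled_bottle, empty_bottle above 0.04 m and horizontal distance between empty_bottle and carousel_base below 0.087 m and height (world z) of marker_mid between 0 and 0.016 m and linear speed of each of marker, filled_bottle below 0.02 m/s); the robot touches nothing.
It fails at once if a bottle tips over (angle between any of filled_bottle, empty_bottle's own z axis and vertical above 0.35 rad).
It fails at once if the button is pressed with the gripper (contact force between any of the fingers, the arm and reset_button above 1 N).
It fails at once if the button is pressed in before the filled bottle is locked at the post (value of joint reset_button above 0.003 m and not (value of joint plunger below 0.006 m and horizontal distance between filled_bottle and station_mark below 0.02 m)).
It fails at once if the tape roll or nozzle is pushed from its place by more than 30 mm (distance of any of tape_roll, nozzle from where it was at the start of the episode above 0.03 m).
It also fails if it takes over 58 s, if anything falls off the work surface, if the arm or the gripper's body presses on something with over 40 N, if the wrist force passes 120 N, or if a joint passes its speed limit or range.

## Working session

There is one attempt and no reset: what is moved stays moved. The work goes in short steps, Python scripts to look and compute and a tool call to move; the robot and the scene stay as the last step left them, time stands still between calls to the robot, and variables do not carry over. Pictures are saved under pics/ and viewed, at most 10 in all, crops included, and the job is handed in when it is done.

Besides the shell and the picture viewer there is one more tool, called after "Request:" by a JSON object that holds its "name" and its "arguments". drive_tool: Moves the arm, as the interface text tells. Shift numbers are shares of 100 mm and turn numbers shares of 360 degrees, none past 1 either way. Its arguments: {"type":"object","properties":{"series":{"type":"array"}},"required":["series"]}

```bash
mkdir -p pics; ls; python3 - <<'E'
from rig import status,capture,camera_model
import cv2
for n in("scene","top"):
    cv2.imwrite(f"pics/{n}0.png",capture(n)[:,:,::-1]); m=camera_model(n); print(n,{k:m[k] for k in m})
s=status.state();print(s)
E
```

```text
pics
scene {'fx': 496.82460333684526, 'fy': 496.82460333684526, 'cx': 307.6380314478736, 'cy': 239.10871962236635, 'D': array([-0.05460777,  0.        ,  0.        ,  0.        ,  0.        ]), 'view': array([[-0.43387912, -0.90094244, -0.00718566,  0.4723838 ],
       [-0.49501223,  0.24503848, -0.83361804,  0.2669188 ],
       [ 0.75280263, -0.35813248, -0.55229461,  0.67261426],
       [ 0.        ,  0.        ,  0.        ,  1.        ]])}
top {'fx': 513.9742502832619, 'fy': 513.9742502832619, 'cx': 320.9049254063025, 'cy': 247.74480173261784, 'D': array([0.05109124, 0.        , 0.        , 0.        , 0.        ]), 'view': array([[ 0.02778726, -0.9993648 ,  0.02231288,  0.21702212],
       [-0.99245982, -0.03024727, -0.11877965,  0.55784732],
       [ 0.11937911, -0.01884408, -0.9926699 ,  1.03456245],
       [ 0.        ,  0.        ,  0.        ,  1.        ]])}
{'t': 0.1, 'joint_positions': array([-1.33058367e+00,  3.00381800e-01,  1.52152380e+00,  1.46594056e-05,
        1.32065933e+00, -6.66135357e-02]), 'qd': array([ 0.00012318,  0.00021683, -0.00259741, -0.00069849, -0.00048864,
       -0.00037821]), 'joint_torque': array([-2.85931688e-03, -5.44382429e+01, -3.62371731e+01, -1.89938100e-04,
        3.05397261e-03, -1.28498939e-05]), 'tcp_pos': array([ 0.16606748, -0.52413267,  0.24479452]), 'eef_rot': array([-3.14062348e+00, -7.88871334e-05,  3.06822521e-01]), 'force': array([-0.06955128,  0.00836195,  0.05507605]), 'moment': array([ 0.02806876, -0.07732783,  0.0054415 ]), 'finger_force': 0.0, 'finger_gap': 0.0855480842223192}
```

View pics/top0.png

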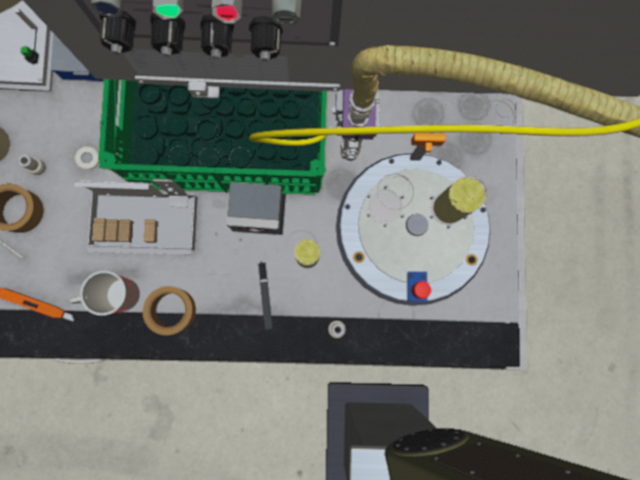

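View pics/scene0.png

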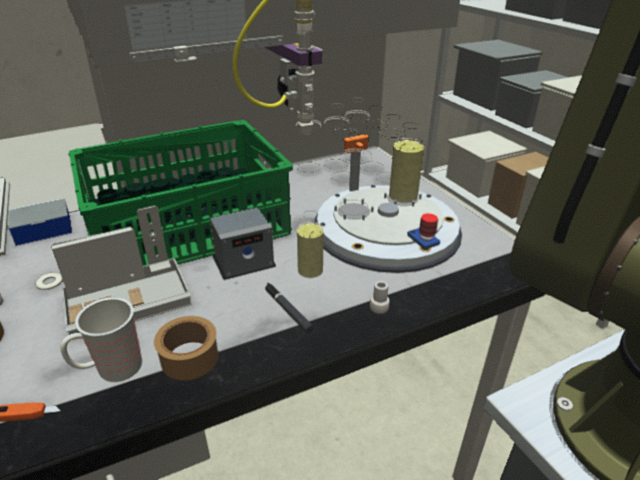

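The top view shows the knob at (422,289), filled bottle base about (450,212) to the right of the post, and brass bushes at (359,257) and (472,259). It also shows the marker from (263,264) to (268,327) and the counter at (255,207). The scene view shows the button near (249,253). The table must therefore turn counter-clockwise (+60°), with the knob going to the right-hand hole.

```bash
cat > h.py <<'E'
import numpy as np,cv2
from rig import status,capture,camera_model
def ray(n,p,m=None):
    m=m or camera_model(n);K=np.array([[m['fx'],0,m['cx']],[0,m['fy'],m['cy']],[0,0,1]])
    u=cv2.undistortPoints(np.array([[p]],float),K,m['D'])[0,0];V=m['view'];R=V[:3,:3]
    return -R.T@V[:3,3],R.T@np.array([u[0],u[1],1])
def plane(n,p,z,m=None):
    o,d=ray(n,p,m);return o+d*(z-o[2])/d[2]
def proj(n,P,m=None):
    m=m or camera_model(n);K=np.array([[m['fx'],0,m['cx']],[0,m['fy'],m['cy']],[0,0,1]]);V=m['view']
    return cv2.projectPoints(np.array([P],float),cv2.Rodrigues(V[:3,:3])[0],V[:3,3],K,m['D'])[0][0,0]
def blobs(im,lo,hi,roi,amin=8):
    hsv=cv2.cvtColor(im,cv2.COLOR_RGB2HSV);k=cv2.inRange(hsv,lo,hi);z=np.zeros_like(k);x0,y0,x1,y1=roi;z[y0:y1,x0:x1]=k[y0:y1,x0:x1]
    n,l,s,c=cv2.connectedComponentsWithStats(z);return [(s[i].tolist(),c[i].round(1),l==i) for i in range(1,n) if s[i,4]>=amin]
E
python3 - <<'E'
from h import *
np.set_printoptions(precision=4,suppress=True)
t=cv2.imread('pics/top0.png')[:,:,::-1].copy();s=cv2.imread('pics/scene0.png')[:,:,::-1].copy()
print('knob top');[print(b[0],b[1],plane('top',b[1],.1)) for b in blobs(t,(0,150,120),(8,255,255),(380,260,460,320))]
print('knob scene');[print(b[0],b[1]) for b in blobs(s,(0,150,80),(8,255,255),(400,190,460,260))]
print('bush');[print(b[0],b[1],plane('top',b[1],.03)) for b in blobs(t,(10,80,50),(30,255,220),(340,240,490,275))]
print('marker');
for b in blobs(t,(0,0,0),(180,255,75),(250,255,285,335),20):
    print(b[0],b[1]); ys,xs=np.where(b[2]);
    for e in (ys.argmin(),ys.argmax()):print(xs[e],ys[e],plane('top',(xs[e],ys[e]),.009))
print('button');[print(b[0],b[1]) for b in blobs(s,(100,80,40),(130,255,255),(225,235,270,270),4)]
out=np.hstack([cv2.resize(t[170:340,220:400],None,fx=3,fy=3,interpolation=cv2.INTER_CUBIC)])
cv2.imwrite('pics/c1.png',out[:,:,::-1])
out=cv2.resize(s[195:345,200:345],None,fx=4,fy=4,interpolation=cv2.INTER_CUBIC);cv2.imwrite('pics/c2.png',out[:,:,::-1])
E
```

```text
knob top
[414, 282, 16, 15, 194] [421.5 289.5] [0.468  0.0389 0.1   ]
knob scene
[422, 214, 15, 10, 119] [429.  218.2]
bush
[354, 252, 10, 10, 59] [358.5 256.6] [0.5353 0.1547 0.03  ]
[466, 255, 11, 10, 66] [471.1 259.5] [ 0.5363 -0.0789  0.03  ]
marker
[259, 263, 7, 16, 88] [262.1 270.4]
260 263 [0.5177 0.3598 0.009 ]
261 278 [0.4863 0.3564 0.009 ]
[250, 283, 35, 52, 839] [266.7 319.7]
265 283 [0.4761 0.3476 0.009 ]
250 334 [0.3703 0.374  0.009 ]
button
[242, 247, 11, 8, 60] [247.2 250.3]
```

View pics/c2.png

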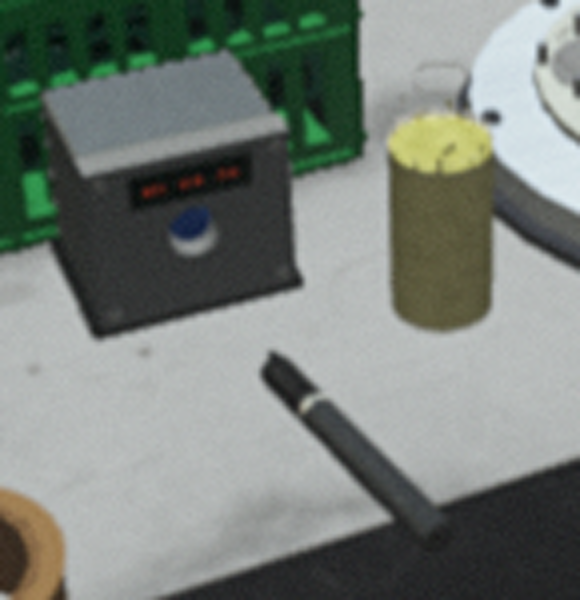

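View pics/c1.png

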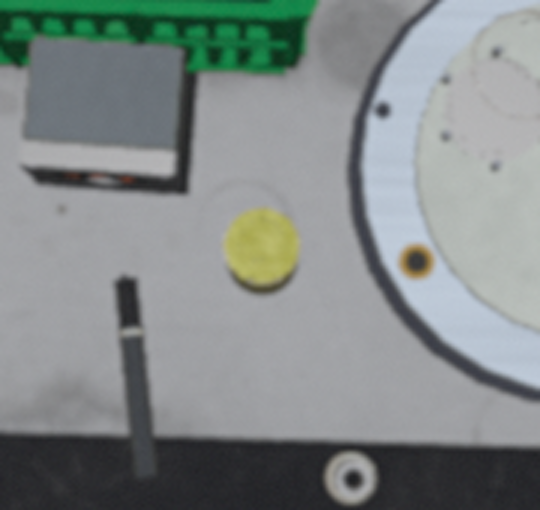

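Crop readings: the marker's cap end is at full-image (261.7,262.3) and its plain end at (268.3,329.3). The counter's front bottom corners in the scene view are at (224.5,278.8) and (275,265.8), with the recess at (248,253.3). The carousel axis works out at about (0.603, 0.038) and the knob at (0.468, 0.038).

I'll move toward the knob first.

Request:
{"name": "drive_tool", "arguments": {"series": [1, -0.97, 0, 0, 0, 0, -1, 1, -0.97, 0, 0, 0, 0, -1, 1, -0.97, 0, 0, 0, 0, -1]}}

```text
t: 0.4
tcp_pos: [0.2327, -0.3995, 0.2449]
eef_rot: [-3.141, -0.0, 0.307]
force: [0.3, -0.8, 0.3]
finger_gap: 0.0857
finger_force: 0.0
```

Request:
{"name": "drive_tool", "arguments": {"series": [1, -0.97, 0, 0, 0, 0, -1, 1, -0.97, 0, 0, 0, 0, -1, 1, -0.97, 0, 0, 0, 0, -1]}}

```text
t: 0.7
tcp_pos: [0.2987, -0.2767, 0.2452]
eef_rot: [-3.141, -0.0, 0.307]
force: [1.0, -0.2, -0.8]
finger_gap: 0.0854
finger_force: 0.0
```

Request:
{"name": "drive_tool", "arguments": {"series": [1, -0.97, 0, 0, 0, 0, -1, 1, -0.97, 0, 0, 0, 0, -1, 1, -0.97, 0, 0, 0, 0, -1]}}

```text
t: 1.0
tcp_pos: [0.3647, -0.154, 0.2453]
eef_rot: [-3.142, -0.0, 0.307]
force: [0.9, -0.0, 0.4]
finger_gap: 0.0853
finger_force: 0.0
```

Request:
{"name": "drive_tool", "arguments": {"series": [1, -0.97, 0, 0, 0, 0, -1, 1, -0.97, 0, 0, 0, 0, -1, 1, -0.97, 0, 0, 0, 0, -1]}}

```text
t: 1.3
tcp_pos: [0.4308, -0.0312, 0.2452]
eef_rot: [-3.142, -0.0, 0.308]
force: [0.8, -1.1, -0.4]
finger_gap: 0.0852
finger_force: 0.0
```

Request:
{"name": "drive_tool", "arguments": {"series": [0.58, -0.56, 0.4, 0, 0, 0.049, -1, 0.58, -0.56, 0.4, 0, 0, 0.049, -1, 0.58, -0.56, 0.4, 0, 0, 0.049, -1]}}

```text
t: 1.6
tcp_pos: [0.4687, 0.0403, 0.2026]
eef_rot: [-3.141, 0.004, -0.004]
force: [0.6, -0.4, 1.2]
finger_gap: 0.0853
finger_force: 0.0
```

```bash
python3 - <<'E'
from h import *
np.set_printoptions(precision=4,suppress=True)
m=camera_model('wrist');im=capture('wrist');s=status.state();print(s['t'],s['tcp_pos'],s['eef_rot'],s['force'],s['joint_positions'])
for b in blobs(im,(0,150,80),(8,255,255),(0,0,640,480),100): print(b[0],b[1],plane('wrist',b[1],.1,m))
# counter/marker estimates
a,b=plane('scene',(224.5,278.8),0),plane('scene',(275,265.8),0)
print('corners',a,b,np.linalg.norm(a-b),'scene marker',plane('scene',(267.5,285),.009),plane('scene',(309,329),.009))
print('top marker',plane('top',(261.7,262.3),.009),plane('top',(268.3,329.3),.009))
print('top lower front edge',plane('top',(231.5,230),0), plane('top',(282,234),0))
print('recess',plane('scene',(248,253.3),.052))
print('nozzle top',plane('top',(220+350/3,170+478/3),.052),'decoy',plane('top',(307,252),.09))
E
```

```text
1.65 [0.4685 0.0391 0.2035] [-3.1415  0.0032 -0.0024] [ 0.4928 -0.1565  0.3036] [0.0053 0.1651 1.7891 0.0001 1.1906 1.5784]
[297, 219, 51, 47, 1611] [321.8 244.4] [0.4678 0.0352 0.1   ]
corners [0.5907 0.4198 0.    ] [0.5864 0.315  0.    ] 0.10493091962596886 scene marker [0.5252 0.3553 0.009 ] [0.3844 0.3366 0.009 ]
top marker [0.5193 0.3563 0.009 ] [0.3808 0.3368 0.009 ]
top lower front edge [0.5873 0.4241 0.    ] [0.582  0.3165 0.    ]
recess [0.5804 0.3708 0.052 ]
nozzle top [0.3861 0.1976 0.052 ] decoy [0.535  0.2612 0.09  ]
```

Request:
{"name": "drive_tool", "arguments": {"series": [0, 0.02, 0.5, 0, 0, 0, -1, 0, 0.02, 0.9, 0, 0, 0, -1, 0, 0.02, 1.0, 0, 0, 0, -1]}}

```text
t: 1.95
tcp_pos: [0.4667, 0.0349, 0.1021]
eef_rot: [3.142, 0.006, -0.001]
force: [-0.0, -0.2, 1.0]
finger_gap: 0.0854
finger_force: 0.0
```

Request:
{"name": "drive_tool", "arguments": {"series": [0, 0, 0.2, 0, 0, 0, -1, 0, 0, 0.2, 0, 0, 0, -1, 0, 0, 0.2, 0, 0, 0, 1, 0, 0, 0.2, 0, 0, 0, 1, 0, 0, 0.2, 0, 0, 0, 1, 0, 0, 0.2, 0, 0, 0, 1, 0, 0, 0.2, 0, 0, 0, 1, 0, 0, 0.2, 0, 0, 0, 1]}}

```text
t: 2.75
tcp_pos: [0.4691, 0.0353, 0.0864]
eef_rot: [3.142, -0.002, -0.001]
force: [-2.9, 0.6, 8.9]
finger_gap: 0.0328
finger_force: 58.7
```

Request:
{"name": "drive_tool", "arguments": {"series": [0, 0, -0.08, 0, 0, 0, 1, 0, 0, -0.16, 0, 0, 0, 1, 0, 0, -0.2, 0, 0, 0, 1, 0, 0, -0.2, 0, 0, 0, 1, 0, 0, -0.2, 0, 0, 0, 1]}}

```text
t: 3.25
tcp_pos: [0.4688, 0.0353, 0.1052]
eef_rot: [-3.142, -0.001, -0.001]
force: [7.4, -0.6, -12.8]
finger_gap: 0.0326
finger_force: 60.6
```

```bash
python3 - <<'E'
# arc about axis in tool frame: tool x=world x, tool y=-world y; radius .135; tool at (-r,0) from axis; ccw by a
import numpy as np
c=0.135
for a in range(0,61,3):
    r=np.radians(a); dx=c*(1-np.cos(r)); dyw=-c*np.sin(r)
    # local frame at 30deg handled by same numbers (call 2 starts with tool rotated along)
    print(a,round(dx*10,3),round(-dyw*10,3),round(-a/360,4))
E
```

```text
0 0.0 0.0 0.0
3 0.002 0.071 -0.0083
6 0.007 0.141 -0.0167
9 0.017 0.211 -0.025
12 0.03 0.281 -0.0333
15 0.046 0.349 -0.0417
18 0.066 0.417 -0.05
21 0.09 0.484 -0.0583
24 0.117 0.549 -0.0667
27 0.147 0.613 -0.075
30 0.181 0.675 -0.0833
33 0.218 0.735 -0.0917
36 0.258 0.794 -0.1
39 0.301 0.85 -0.1083
42 0.347 0.903 -0.1167
45 0.395 0.955 -0.125
48 0.447 1.003 -0.1333
51 0.5 1.049 -0.1417
54 0.556 1.092 -0.15
57 0.615 1.132 -0.1583
60 0.675 1.169 -0.1667
```

Request:
{"name": "drive_tool", "arguments": {"series": [0.002, 0.071, 0, 0, 0, -0.0083, 1, 0.007, 0.141, 0, 0, 0, -0.0167, 1, 0.017, 0.211, 0, 0, 0, -0.025, 1, 0.03, 0.281, 0, 0, 0, -0.0333, 1, 0.046, 0.349, 0, 0, 0, -0.0417, 1, 0.066, 0.417, 0, 0, 0, -0.05, 1, 0.09, 0.484, 0, 0, 0, -0.0583, 1, 0.117, 0.549, 0, 0, 0, -0.0667, 1, 0.147, 0.613, 0, 0, 0, -0.075, 1, 0.181, 0.675, 0, 0, 0, -0.0833, 1]}}

```text
t: 4.25
tcp_pos: [0.4877, -0.0321, 0.1054]
eef_rot: [3.141, -0.003, 0.524]
force: [13.7, 5.2, -12.8]
finger_gap: 0.0326
finger_force: 60.7
```

Request:
{"name": "drive_tool", "arguments": {"series": [0.002, 0.071, 0, 0, 0, -0.0083, 1, 0.007, 0.141, 0, 0, 0, -0.0167, 1, 0.017, 0.211, 0, 0, 0, -0.025, 1, 0.03, 0.281, 0, 0, 0, -0.0333, 1, 0.046, 0.349, 0, 0, 0, -0.0417, 1, 0.066, 0.417, 0, 0, 0, -0.05, 1, 0.09, 0.484, 0, 0, 0, -0.0583, 1, 0.117, 0.549, 0, 0, 0, -0.0667, 1, 0.147, 0.613, 0, 0, 0, -0.075, 1, 0.181, 0.675, 0, 0, 0, -0.0833, 1]}}

```text
t: 5.25
tcp_pos: [0.537, -0.0808, 0.1051]
eef_rot: [3.141, -0.003, 1.047]
force: [12.8, 9.8, -13.1]
finger_gap: 0.0323
finger_force: 60.8
```

Request:
{"name": "drive_tool", "arguments": {"series": [0, 0, 0, 0, 0, 0, 1, 0, 0, 0, 0, 0, 0, 1]}}

```text
t: 5.45
tcp_pos: [0.5368, -0.0807, 0.1049]
eef_rot: [3.141, -0.003, 1.045]
force: [12.6, 7.8, -12.5]
finger_gap: 0.0324
finger_force: 61.0
```

```bash
python3 - <<'E'
from h import *
np.set_printoptions(precision=4,suppress=True)
cv2.imwrite('pics/t2.png',cv2.resize(capture('top')[110:320,320:520],None,fx=2.8,fy=2.8)[:,:,::-1]);s=status.state();print(s['t'],s['tcp_pos'],s['eef_rot'],s['force'],s['moment'])
E
```

```text
5.5 [ 0.5368 -0.0807  0.105 ] [ 3.1409 -0.0026  1.0447] [ 12.9328   8.2716 -12.8591] [ 1.1935 -2.0278 -0.894 ]
```

View pics/t2.png

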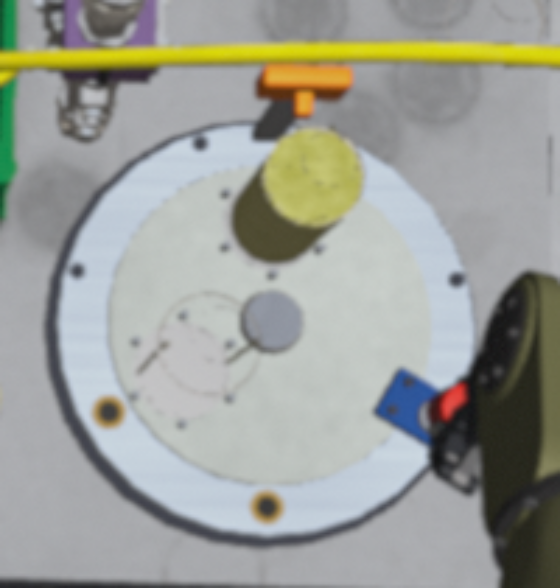

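The filled bottle (crop 270,240 at its foot) now stands in front of the orange pointer. The plunger bracket is over the right-hand hole, so I'll lower it.

Request:
{"name": "drive_tool", "arguments": {"series": [0, 0, 0.05, 0, 0, 0, 1, 0, 0, 0.1, 0, 0, 0, 1, 0, 0, 0.15, 0, 0, 0, 1, 0, 0, 0.17, 0, 0, 0, 1, 0, 0, 0.17, 0, 0, 0, 1]}}

```text
t: 6.0
tcp_pos: [0.537, -0.0808, 0.0884]
eef_rot: [3.14, -0.003, 1.045]
force: [9.6, 7.3, -6.8]
finger_gap: 0.0322
finger_force: 61.4
```

Request:
{"name": "drive_tool", "arguments": {"series": [0, 0, 0.01, 0, 0, 0, 0, 0, 0, 0.01, 0, 0, 0, -1, 0, 0, 0.01, 0, 0, 0, -1, 0, 0, 0.01, 0, 0, 0, -1, 0, 0, 0.01, 0, 0, 0, -1]}}

```text
t: 6.5
tcp_pos: [0.536, -0.0818, 0.0874]
eef_rot: [3.142, 0.0, 1.046]
force: [0.9, -0.2, 0.7]
finger_gap: 0.0854
finger_force: 0.0
```

Request:
{"name": "drive_tool", "arguments": {"series": [0, 0, -0.5, 0, 0, 0, -1, 0, 0, -1, 0, 0, 0, -1, 0, 0, -1, 0, 0, 0, -1]}}

```text
t: 6.8
tcp_pos: [0.5382, -0.0822, 0.194]
eef_rot: [3.132, -0.003, 1.046]
force: [1.0, -0.1, -0.3]
finger_gap: 0.0858
finger_force: 0.0
```

```bash
python3 - <<'E'
from h import *
np.set_printoptions(precision=4,suppress=True)
mw=camera_model('wrist');w=capture('wrist');sc=capture('scene');s=status.state();print(s['t'],s['tcp_pos'],s['eef_rot'],s['force'],s['joint_positions'])
for b in blobs(w,(0,150,60),(8,255,255),(0,0,640,480),100): print('wrist',b[0],b[1],plane('wrist',b[1],.104,mw))
for b in blobs(sc,(0,150,60),(8,255,255),(400,150,520,300),20): print('scene',b[0],b[1])
P=np.array([.5363,-.0789,0]);ax=np.array([.6033,.0382,0])
for z in (.066,.085,.104,.107): print(z,proj('scene',P+[0,0,z]))
out=cv2.resize(sc[90:290,300:500],None,fx=2.8,fy=2.8);cv2.imwrite('pics/s3.png',out[:,:,::-1])
E
```

```text
6.9 [ 0.5362 -0.0818  0.1882] [ 3.1397 -0.0005  1.0456] [-0.4573 -0.0804 -1.4038] [-0.2189  0.3355  1.6122 -0.0001  1.1918  0.3063]
wrist [285, 221, 53, 50, 1769] [310.5 247.6] [ 0.5368 -0.0809  0.104 ]
scene [447, 188, 14, 11, 113] [453.6 192.1]
0.066 [451.2673 205.3619]
0.085 [452.5967 197.6322]
0.104 [453.9481 189.7525]
0.107 [454.1634 188.4944]
```

View pics/s3.png

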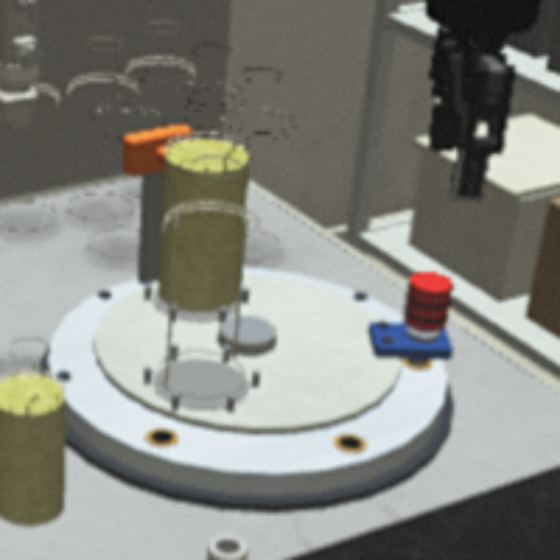

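Both bottles stand on the turntable. I'll check the plunger height against the initial picture.

```bash
python3 - <<'E'
from h import *
np.set_printoptions(precision=2,suppress=True)
s0=cv2.imread('pics/scene0.png')[:,:,::-1].copy();s1=capture('scene')
for n,im,roi,P in(('0',s0,(400,190,460,260),[.4683,.0376,0]),('1',s1,(400,150,520,300),[.536,-.0795,0])):
    for S in (80,):
        for b in blobs(im,(0,100,30),(10,255,255),roi,20): print(n,b[0],b[1], 'top proj',proj('scene',np.array(P)+[0,0,.104]),'bot',proj('scene',np.array(P)+[0,0,.066]))
    
E
```

```text
0 [421, 213, 17, 14, 183] [428.8 219.6] top proj [429.35 217.12] bot [426.9  233.67]
0 [420, 227, 16, 9, 79] [427.2 230.6] top proj [429.35 217.12] bot [426.9  233.67]
1 [446, 187, 16, 21, 227] [452.8 195.9] top proj [454.26 189.75] bot [451.58 205.36]
```

The red extent matches the fully-down projection in both pictures, so the plunger is down and locked. Next I'll move over the marker, passing clear of the empty bottle.

Request:
{"name": "drive_tool", "arguments": {"series": [0.2, -1, 0, 0, 0, 0.07, -1, 0.2, -1, 0, 0, 0, 0.07, -1, 0.2, -1, 0, 0, 0, 0.07, -1]}}

```text
t: 7.25
tcp_pos: [0.4556, -0.0119, 0.1853]
eef_rot: [-3.138, 0.004, 0.602]
force: [-0.0, -1.5, 0.0]
finger_gap: 0.0856
finger_force: 0.0
```

Request:
{"name": "drive_tool", "arguments": {"series": [0.15, -0.92, 0, 0, 0, 0.0745, -1, 0.15, -0.92, 0, 0, 0, 0.0745, -1, 0.15, -0.92, 0, 0, 0, 0.0745, -1, 0.15, -0.92, 0, 0, 0, 0.0745, -1]}}

```text
t: 7.65
tcp_pos: [0.4182, 0.071, 0.186]
eef_rot: [-3.141, 0.003, 0.134]
force: [-0.2, -1.5, 0.0]
finger_gap: 0.0856
finger_force: 0.0
```

Request:
{"name": "drive_tool", "arguments": {"series": [0.24, -1, 0, 0, 0, 0, -1, 0.24, -1, 0, 0, 0, 0, -1, 0.24, -1, 0, 0, 0, 0, -1]}}

```text
t: 7.95
tcp_pos: [0.4288, 0.1759, 0.1859]
eef_rot: [-3.141, 0.002, 0.142]
force: [-0.2, -0.7, -0.2]
finger_gap: 0.0852
finger_force: 0.0
```

Request:
{"name": "drive_tool", "arguments": {"series": [0.1, -1, 0, 0, 0, 0, -1, 0.1, -1, 0, 0, 0, 0, -1, 0.1, -1, 0, 0, 0, 0, -1]}}

```text
t: 8.25
tcp_pos: [0.4245, 0.2761, 0.1858]
eef_rot: [3.141, 0.002, 0.142]
force: [0.7, -0.4, 0.1]
finger_gap: 0.0853
finger_force: 0.0
```

Request:
{"name": "drive_tool", "arguments": {"series": [0.34, -0.7, 0, 0, 0, 0, -1, 0.34, -0.7, 0, 0, 0, 0, -1, 0.34, -0.7, 0, 0, 0, 0, -1]}}

```text
t: 8.55
tcp_pos: [0.4498, 0.348, 0.1854]
eef_rot: [3.141, 0.002, 0.139]
force: [-0.3, -0.6, -0.5]
finger_gap: 0.0854
finger_force: 0.0
```

```bash
python3 - <<'E'
from h import *
np.set_printoptions(precision=4,suppress=True)
m=camera_model('wrist');w=capture('wrist');s=status.state();print(s['t'],s['tcp_pos'],s['eef_rot'],s['joint_positions'])
np.savez('w4.npz',w=w,view=m['view']);cv2.imwrite('pics/w4.png',w[:,:,::-1]);print(m)
E
```

```text
8.6 [0.4495 0.3466 0.1854] [3.1401 0.0027 0.1389] [ 0.5924  0.3945  1.5379 -0.0001  1.2122  2.0243]
{'fx': 388.4224004088777, 'fy': 388.4224004088777, 'cx': 315.94743130627376, 'cy': 238.66941676579225, 'D': array([-0.0521,  0.    ,  0.    ,  0.    ,  0.    ]), 'view': array([[ 0.1389, -0.9903,  0.001 ,  0.2805],
       [-0.9526, -0.1333,  0.2734,  0.4549],
       [-0.2706, -0.0389, -0.9619,  0.4558],
       [ 0.    ,  0.    ,  0.    ,  1.    ]])}
```

View pics/w4.png

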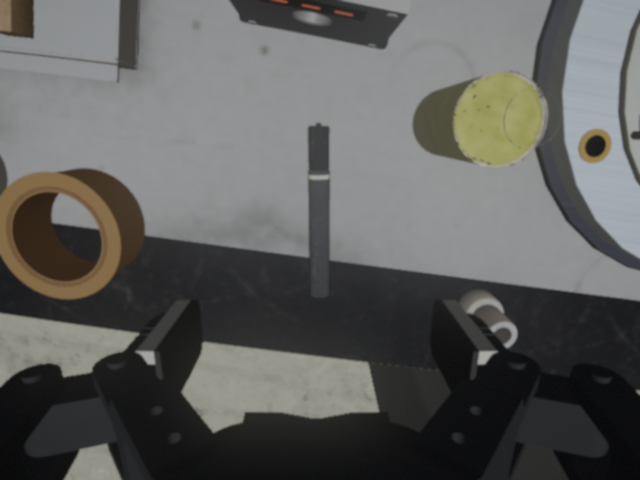

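The wrist view shows the marker from its cap end at (318,126) to its plain end at (320,296). The recess is near (312,17), and the counter's front bottom corners are near (242,21) and (385,47).

```bash
python3 - <<'E'
from h import *
np.set_printoptions(precision=4,suppress=True)
m=camera_model('wrist')
a,b=plane('wrist',(318,126),.009,m),plane('wrist',(320,296),.009,m);print('marker',a,b,(a+b)/2,np.linalg.norm(a-b),np.arctan2(*(a-b)[1::-1]))
c,d=plane('wrist',(242,21),0,m),plane('wrist',(385,47),0,m);e=c-d;print('counter',c,d,(c+d)/2,np.linalg.norm(e),'normal yaw',np.arctan2(-e[0],e[1]))
print('recess lower wall',plane('wrist',(312,17),.041,m),plane('wrist',(312,17),.052,m))
E
```

```text
marker [0.5196 0.3531 0.009 ] [0.3817 0.3319 0.009 ] [0.4507 0.3425 0.009 ] 0.13948843805598365 0.15237467231478968
counter [0.5866 0.419  0.    ] [0.5835 0.3115 0.    ] [0.585  0.3652 0.    ] 0.107488450214783 normal yaw -0.02892401281996588
recess lower wall [0.5859 0.3665 0.041 ] [0.5831 0.366  0.052 ]
```

Request:
{"name": "drive_tool", "arguments": {"series": [0.01, 0.03, 0.5, 0, 0, 0, -1, 0.01, 0.03, 1, 0, 0, 0, -1, 0.01, 0.03, 1, 0, 0, 0, -1]}}

```text
t: 8.9
tcp_pos: [0.4483, 0.3405, 0.0811]
eef_rot: [3.136, 0.011, 0.137]
force: [0.1, -0.8, 0.6]
finger_gap: 0.0856
finger_force: 0.0
```

Request:
{"name": "drive_tool", "arguments": {"series": [0, 0, 0.35, 0, 0, 0, -1, 0, 0, 0.6, 0, 0, 0, -1, 0, 0, 0.68, 0, 0, 0, -1, 0, 0, 0.68, 0, 0, 0, -1]}}

```text
t: 9.3
tcp_pos: [0.4514, 0.3435, 0.0202]
eef_rot: [3.141, 0.0, 0.137]
force: [-0.1, 0.0, -0.2]
finger_gap: 0.0852
finger_force: 0.0
```

Request:
{"name": "drive_tool", "arguments": {"series": [0, 0, 0, 0, 0, 0, -0.2, 0, 0, 0, 0, 0, 0, 0.3, 0, 0, 0, 0, 0, 0, 1, 0, 0, 0, 0, 0, 0, 1, 0, 0, 0, 0, 0, 0, 1, 0, 0, 0, 0, 0, 0, 1, 0, 0, 0, 0, 0, 0, 1, 0, 0, 0, 0, 0, 0, 1]}}

```text
t: 10.1
tcp_pos: [0.4513, 0.344, 0.0199]
eef_rot: [-3.141, -0.001, 0.138]
force: [-1.2, -0.2, 7.5]
finger_gap: 0.0147
finger_force: 58.7
```

Request:
{"name": "drive_tool", "arguments": {"series": [0, 0, -0.25, 0, 0, 0, 1, 0, 0, -0.43, 0, 0, 0, 1, 0.3, -0.1, -0.43, 0, 0, 0.015, 1, 0.54, -0.19, -0.43, 0, 0, 0.027, 1, 0.54, -0.19, -0.43, 0, 0, 0.027, 1, 0.54, -0.19, -0.43, 0, 0, 0.027, 1]}}

```text
t: 10.7
tcp_pos: [0.5017, 0.3699, 0.0618]
eef_rot: [3.141, 0.001, -0.031]
force: [-0.3, -0.1, -0.7]
finger_gap: 0.014
finger_force: 58.9
```

```bash
python3 - <<'E'
from h import *
np.set_printoptions(precision=4,suppress=True)
m=camera_model('wrist');w=capture('wrist');sc=capture('scene');s=status.state();print(s['t'],s['tcp_pos'],s['eef_rot'],s['force'],s['finger_gap'])
a=w[0:300,170:470];b=cv2.resize(sc[225:325,200:300],None,fx=4,fy=4,interpolation=cv2.INTER_CUBIC)
a=cv2.resize(a,(400,400));cv2.imwrite('pics/p5.png',np.hstack([a,b])[:,:,::-1])
E
```

```text
10.8 [0.5013 0.3698 0.062 ] [ 3.1411  0.0008 -0.0309] [ 0.336  -0.7263 -0.2255] 0.014601350390476988
```

View pics/p5.png

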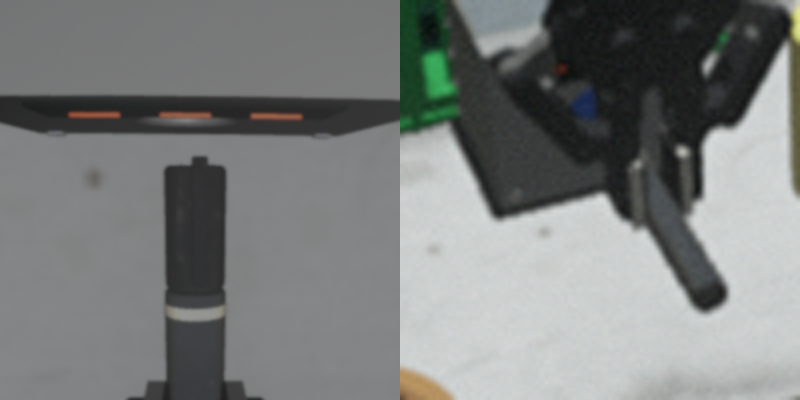

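```bash
python3 - <<'E'
from h import *
np.set_printoptions(precision=4,suppress=True)
m=camera_model('wrist')
for n,p,z in(('recess low',(308.8,91.5),.041),('bottomL',(170+.75*57,100),0),('bottomR',(170+.75*322,101.5),0),('tipL',(170+.75*166,126),.052),('tipR',(170+.75*225,126),.052),('digL',(221,86),.08),('digR',(396,87),.08)): print(n,plane('wrist',p,z,m))
E
```

```text
recess low [0.5832 0.3683 0.041 ]
bottomL [0.5847 0.4138 0.    ]
bottomR [0.5811 0.321  0.    ]
tipL [0.5711 0.3734 0.052 ]
tipR [0.5706 0.3582 0.052 ]
digL [0.5819 0.3912 0.08  ]
digR [0.5802 0.3443 0.08  ]
```

Request:
{"name": "drive_tool", "arguments": {"series": [0, -0.022, -0.01, 0, 0, 0, 1, 0.06, -0.022, -0.01, 0, 0, 0, 1, 0.12, -0.022, -0.01, 0, 0, 0, 1, 0.16, -0.022, -0.01, 0, 0, 0, 1, 0.19, -0.022, -0.01, 0, 0, 0, 1, 0.21, -0.022, -0.01, 0, 0, 0, 1, 0.22, -0.022, -0.01, 0, 0, 0, 1]}}

```text
t: 11.5
tcp_pos: [0.5238, 0.3715, 0.063]
eef_rot: [3.141, 0.001, -0.032]
force: [-5.0, -0.2, 0.6]
finger_gap: 0.0143
finger_force: 58.9
```

Request:
{"name": "drive_tool", "arguments": {"series": [0.01, 0, 0, 0, 0, 0, 1, 0.02, 0, 0, 0, 0, 0, 1, 0.03, 0, 0, 0, 0, 0, 1, 0.03, 0, 0, 0, 0, 0, 1]}}

```text
t: 11.9
tcp_pos: [0.5244, 0.3715, 0.0622]
eef_rot: [3.139, 0.007, -0.031]
force: [-19.9, 0.3, 3.0]
finger_gap: 0.0143
finger_force: 59.1
```

```bash
python3 - <<'E'
from h import *
w=capture('wrist');s=status.state();print(s['force'])
cv2.imwrite('pics/p6.png',cv2.resize(w[40:200,220:420],None,fx=3,fy=3,interpolation=cv2.INTER_CUBIC)[:,:,::-1])
E
```

```text
[-20.22689414  -0.88030708   3.17899996]
```

View pics/p6.png

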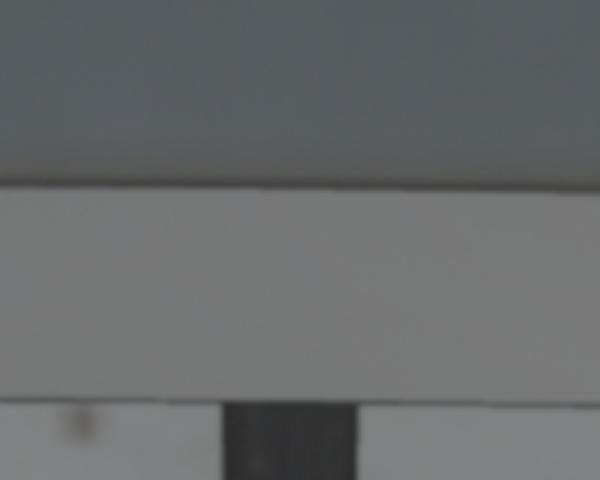

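The tip is hidden under the counter's bevel. I'll back off 3 mm to check that the button spring is what's pushing back.

Request:
{"name": "drive_tool", "arguments": {"series": [-0.03, 0, 0, 0, 0, 0, 1, -0.05, 0, 0, 0, 0, 0, 1, -0.05, 0, 0, 0, 0, 0, 1]}}

```text
t: 12.25
tcp_pos: [0.5218, 0.3717, 0.0633]
eef_rot: [3.141, 0.0, -0.032]
force: [-4.1, 0.5, 0.5]
finger_gap: 0.0145
finger_force: 58.8
```

Request:
{"name": "drive_tool", "arguments": {"series": [-0.02, 0, 0, 0, 0, 0, 1, -0.02, 0, 0, 0, 0, 0, 1]}}

```text
t: 12.45
tcp_pos: [0.52, 0.3717, 0.0633]
eef_rot: [-3.141, -0.0, -0.032]
force: [-2.1, 0.7, -0.2]
finger_gap: 0.0142
finger_force: 58.8
```

Request:
{"name": "drive_tool", "arguments": {"series": [-0.06, 0, 0, 0, 0, 0, 1, -0.06, 0, 0, 0, 0, 0, 1]}}

```text
t: 12.65
tcp_pos: [0.5138, 0.3719, 0.0634]
eef_rot: [-3.142, -0.0, -0.032]
force: [-0.3, 0.0, -0.7]
finger_gap: 0.0147
finger_force: 58.7
```

The reaction was about 20 N at the stop, and it fell as 4.1 N, 2.1 N and 0 N while backing out. That is the button's spring, so the button was fully pressed. Next I'll lay the marker down.

Request:
{"name": "drive_tool", "arguments": {"series": [-0.3, 0, 0, 0, 0, 0, 1, -0.5, 0, 0, 0, 0, 0, 1, -0.5, 0, 0.2, 0, 0, 0, 1, -0.5, 0, 0.34, 0, 0, 0, 1, -0.5, 0, 0.4, 0, 0, 0, 1, -0.5, 0, 0.425, 0, 0, 0, 1, -0.5, 0, 0.425, 0, 0, 0, 1, -0.5, 0, 0.425, 0, 0, 0, 1]}}

```text
t: 13.45
tcp_pos: [0.4645, 0.3736, 0.0213]
eef_rot: [-3.141, -0.001, -0.032]
force: [-0.5, -0.1, 0.5]
finger_gap: 0.0144
finger_force: 58.7
```

Lower 1.5 mm more to touch, then open and retreat.

Request:
{"name": "drive_tool", "arguments": {"series": [0, 0, 0.01, 0, 0, 0, 1, 0, 0, 0.015, 0, 0, 0, 1, 0, 0, 0.015, 0, 0, 0, 0.6, 0, 0, 0.015, 0, 0, 0, 0.3, 0, 0, 0.015, 0, 0, 0, -1, 0, 0, 0.015, 0, 0, 0, -1, 0, 0, 0.015, 0, 0, 0, -1, 0, 0, -0.2, 0, 0, 0, -1, 0, 0, -0.6, 0, 0, 0, -1, 0, 0, -1, 0, 0, 0, -1]}}

```text
t: 14.45
tcp_pos: [0.4638, 0.3732, 0.1216]
eef_rot: [3.141, 0.001, -0.032]
force: [0.9, 0.4, 1.4]
finger_gap: 0.0852
finger_force: 0.0
```

Request:
{"name": "drive_tool", "arguments": {"series": [-0.6, 0, -1, 0, 0, 0, -1, -0.6, 0, -1, 0, 0, 0, -1, -0.6, 0, -1, 0, 0, 0, -1, -0.6, 0, -1, 0, 0, 0, -1]}}

```text
t: 14.85
tcp_pos: [0.4039, 0.376, 0.2231]
eef_rot: [-3.139, -0.003, -0.031]
force: [0.0, 0.2, -0.0]
finger_gap: 0.0851
finger_force: 0.0
```

```bash
python3 - <<'E'
from h import *
s=status.state();print(s['t'],s['tcp_pos'],s['finger_gap'],s['force'])
cv2.imwrite('pics/s9.png',capture('scene')[:,:,::-1])
E
```

```text
14.85 [0.40391579 0.37602485 0.22311642] 0.08508050603973481 [ 0.00471282  0.22454135 -0.02376779]
```

View pics/s9.png

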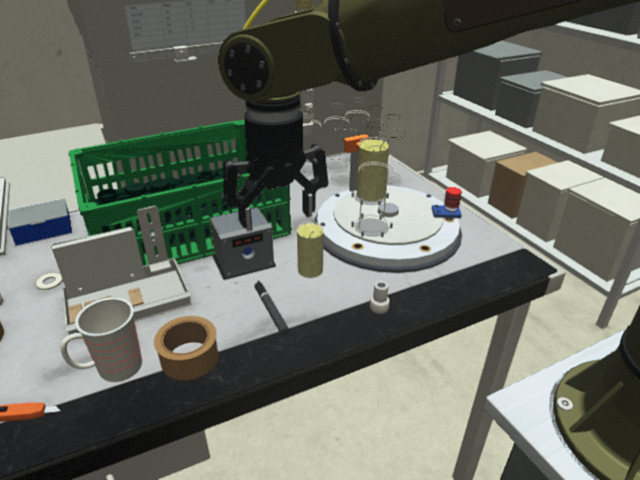

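The marker lies on the worktop, from (258,284) to (284,330). Both bottles are standing, the plunger is down at (453,197), and the gripper is clear.

```bash
python3 -c "
from rig import bot
print(bot.hand_in())"
```

```text
the job is handed in; nothing more can be done
None
```

I've handed the job in, and the hand-in returned no verdict: the filled bottle is locked at the post, the button was pressed fully in with the marker, the marker is back on the worktop, and both bottles are standing.

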